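# Stow the shelf rail behind the post

## Task

Stow the loose aluminium shelf rail in its grey bay by pushing it along the bench with the fingertips: work one end in behind the post while the other end is still outside, then push the other end in, until the rail lies up against the bay's back wall along its whole length. Do not lift or tip the rail, and leave the other things on the bench where they stand.

Things in the scene. Friction and masses are not known exactly. Their poses are not given: they have to be found in the camera images.
- rail: The loose aluminium shelf rail: a straight rectangular bar with grey end caps, 190 mm long, 22 mm wide, 25 mm tall, about 0.25 kg, sliding on the bench with ordinary dry friction. Origin at the centre of its underside; own x runs along its length, z up. Both ends are alike.
- rail_end_a (a point): Centre of the rail's end face at its own x = -95 mm, 12.5 mm above the underside.
- rail_end_b (a point): Centre of the rail's end face at its own x = +95 mm, 12.5 mm above the underside.
- bay: The stowing bay fixed to the bench: three light grey walls 30 mm tall and 10 mm thick forming a shallow U, with the bare bench as its floor. Origin on the bench at the middle of the open mouth; own x runs along the mouth, own y points into the bay. Inside it is 250 mm long (end walls' inner faces at x = -125 and +125 mm, running from y = 0 to 80 mm) and 80 mm deep (back wall's inner face at y = 80 mm). The mouth faces own -y.
- post: Fixed upright steel post, 25 mm diameter, 50 mm tall, standing in the line of the bay's mouth (bay y = 0) at bay x = +58 or -58 mm. Origin at the centre of its foot. Between it and the far end wall 170.5 mm are open, so the rail cannot go in broadside; between it and the back wall 67.5 mm are open.
- plug: Flush dark disc, 25 mm diameter, in the bench at the other of the two post places; things slide over it freely. Origin at its centre.
- jar: Bystander: white jar with a blue cap, 56 mm wide, 65 mm tall. Origin at the centre of its underside.
- pot: Bystander: white pot with a white cap, 48 mm wide, 55 mm tall, beside the bay. Origin at the centre of its underside.
- weight: Bystander: steel calibration weight with a knob, 34 mm wide, 50 mm tall, beside the bay. Origin at the centre of its underside.
- dish: Bystander: shallow steel dish, 80 mm wide, 25 mm tall, behind the bay. Origin at the centre of its underside.
- lid: Bystander: loose white jar lid lying flat, 66 mm wide, 12 mm thick. Origin at the centre of its underside.
- spatula: Bystander: spatula with black handle lying flat, 180 mm long; its axis is its own x.
- bottle: Bystander: white bottle with a blue cap, 60 mm wide, 85 mm tall. Origin at the centre of its underside.
There are look-alikes about, which are no part of the job. Of the things like the rail, leave any that is blue or yellow; of the rest the smaller one is meant.

How it is judged:
On the way:
1. one end of the rail is inside the bay while the other end is still in front of the mouth (((y of rail_end_a in the frame of bay above 0.025 m and x of rail_end_a in the frame of bay between -0.125 and 0.125 m and y of rail_end_b in the frame of bay below -0.01 m) or (y of rail_end_b in the frame of bay above 0.025 m and x of rail_end_b in the frame of bay between -0.125 and 0.125 m and y of rail_end_a in the frame of bay below -0.01 m))), for 0.1 s.
At the end, for the whole second after the job is handed in: The rail lies flat and still on the bench, wholly inside the bay, with both of its ends within 10 mm of the back wall (y of rail_end_a in the frame of bay between 0.059 and 0.0765 m and x of rail_end_a in the frame of bay between -0.13 and 0.13 m and y of rail_end_b in the frame of bay between 0.059 and 0.0765 m and x of rail_end_b in the frame of bay between -0.13 and 0.13 m and height (world z) of rail below 0.004 m and angle between rail's own z axis and vertical below 0.08 rad and linear speed of rail below 0.01 m/s); the robot touches nothing.
It fails at once if the rail is lifted more than 10 mm or tipped by more than 0.2 rad (height (world z) of rail above 0.01 m or angle between rail's own z axis and vertical above 0.2 rad).
It fails at once if a bystander is moved by more than 15 mm (distance of any of jar, pot, weight, dish, lid, spatula, bottle from where it was at the start of the episode above 0.015 m).
It also fails if it takes over 72 s, if anything falls off the work surface, if the arm or the gripper's body presses on something with over 40 N, if the wrist force passes 120 N, or if a joint passes its speed limit or range.

## Robot

A 6-joint arm with a two-finger parallel gripper is mounted at the origin on the work surface. World frame = base frame: x ahead of the robot, y to its left, z up, the work surface at z = 0. Lengths are in m, angles in rad, forces in N, time in s.
With the tool pointing down it reaches from about 0.325 to 0.875 m from the base axis. Payload 4.4 kg.
Tool frame: the origin (TCP) lies between the finger pads; the fingertips stand 14 mm ahead of it and the grasp point (between the pads) lies 5 mm behind it (env.finger_overhang is the distance from the TCP to the fingertips, in m); z points along the fingers, y is the direction in which the jaws open and shut (so a half turn about z gives the same grasp; the last joint's range is limited). The gripper opens to 85 mm and grips with 20 to 120 N. Pads are 22 mm wide; open, the fingers measure 114 mm over their backs; the gripper's body (76 mm by 85 mm) begins 54 mm behind the grasp point. The pads swing forward as they close: fully open they stand 13 mm farther back than shut.
Start: joints at [-1.304, 0.207, 1.542, -0, 1.393, -0.15], TCP at [0.233, -0.526, 0.245] pointing down, gripper open.
Joint ranges: [-2.73, 2.73], [-0.86, 2.22], [0.23, 2.46], [-1.11, 4.25], [0.08, 2.63], [-2.82, 2.82]. Speed limits (rad/s): [2.79, 2.79, 3.14, 3.14, 3.14, 3.14].

## Interface

Orientations are given as a 3x3 rotation matrix whose columns are the frame's x, y, z axes.
In Python, from rig import status, imaging, env gives the robot as it stands.
- The arm moves only by the tool arm_command, never from a script. Its argument "motion" is a list of rows, each a list of 2 entries, a list of its own where there are three numbers: the shift along the tool's x, y, z in m, then the turn about the tool's z in degrees. In form: [[[tx, ty, tz], turn], ...]. A call has exactly 10 rows; each row is the pose to reach, as a shift and turn from the pose commanded when the call began, along the tool's axes at that moment; what a row does not reach only later rows make up. A row lasts 1/10 s, in which the tool goes at most 50 mm and 8.59 degrees, less where a joint would pass 70% of its speed; a pose out of reach is approached as far as the arm can. A call with a gripper value outside its range is refused whole. "fingers" is the gripper command: -1 is fully open, 1 is shut, values between are in proportion, set as the call begins (left out, the last holds). The fingers move at their own pace and stop on an object; "force" is the grip in N (left out, the last holds). Time passes only in rows, so rows that repeat a pose let the fingers close, or fill a call up. It gives the time, the measured TCP pose, the force and the opening at its end, in the units of the state.
- status.sense(): the state, without advancing time (a new reading comes with each control period).
- imaging.grab_frame(name): name is "scene" or "top"; returns a dict with "frame" (420x560x3 uint8, red, green, blue), "intrinsics" (3x3 intrinsics, pixels), "extrinsics" (4x4, takes a point from world to camera coordinates). Camera axes: x right, y down, z forward; pixel columns grow to the right and rows downward; lengths in m; the calibration is good to about 2 mm. A picture is of the moment at which its call begins. There is no depth.
- env.hand_in(): hands the job in, once; it reports no verdict.
The state is a dict: "t": time; "joint_positions": joint angles; "joint_velocities": joint speeds; "joint_torque": joint torques, N m; "tool_pos": TCP position; "orientation": TCP orientation; "contact_force": force on the tool from outside, world axes, zero at the start; "torque": the same for the moment, N m; "opening": opening from 0.0 (shut) to 1.0 (fully open).
Only numpy, scipy, OpenCV 4.12 (cv2) and the standard library are available. Lean on these libraries where they do the work, as an engineer would, in place of code of your own. Each camera call takes 0.05 s, during which the arm holds its last target. There are 200 camera calls.

## Working session

There is one attempt and no reset: what is moved stays moved. The work goes in short steps, Python scripts to look and compute and a tool call to move; the robot and the scene stay as the last step left them, time stands still between calls to the robot, and variables do not carry over. Pictures are saved under pics/ and viewed, on a budget of 10 in all, crops included, one or two more only if the job needs it, and the job is handed in when it is done.

Besides the shell and the picture viewer there is one more tool, called after "Call:" as name(argument=value, ...) on one line, values as JSON. arm_command: Moves the arm, as the interface text tells. Its arguments: {"type":"object","properties":{"motion":{"type":"array"},"fingers":{"type":"number"},"force":{"type":"number"}},"required":["motion"]}

```bash
mkdir -p pics; ls; cat > h.py <<'E'
import numpy as np, cv2
from rig import status, imaging, env
def grab(n, save=None):
    d=imaging.grab_frame(n); 
    if save: cv2.imwrite('pics/'+save, d['frame'][:,:,::-1])
    return d
def pix2w(d,u,v,z):
    K=np.array(d['intrinsics']);T=np.array(d['extrinsics']);R=T[:3,:3];t=T[:3,3]
    c=-R.T@t; r=R.T@np.linalg.inv(K)@np.array([u,v,1.]); return c+r*(z-c[2])/r[2]
def w2pix(d,p):
    K=np.array(d['intrinsics']);T=np.array(d['extrinsics']);q=K@(T[:3,:3]@np.array(p)+T[:3,3]); return q[:2]/q[2]
E
python3 - <<'E'
from h import *
for n in('top','scene'):
    d=grab(n,n+'1.png'); T=d['extrinsics']; print(n,-T[:3,:3].T@T[:3,3], d['intrinsics'][0])
s=status.sense(); print(s['t'],s['tool_pos'],s['orientation'],s['opening'])
E
```

```text
pics
top [ 0.42665142 -0.08282772  1.71246869] [520.91946815   0.         293.91747691]
scene [ 1.17770714 -0.48345447  1.12165375] [514.88686422   0.         272.57718045]
0.1 [ 0.23312466 -0.52490729  0.24423591] [[ 9.14002580e-01  4.05708026e-01 -5.29915760e-04]
 [ 4.05708241e-01 -9.14000458e-01  1.99630170e-03]
 [ 3.25572373e-04 -2.03961609e-03 -9.99997867e-01]] 0.99816471754808
```

View pics/top1.png

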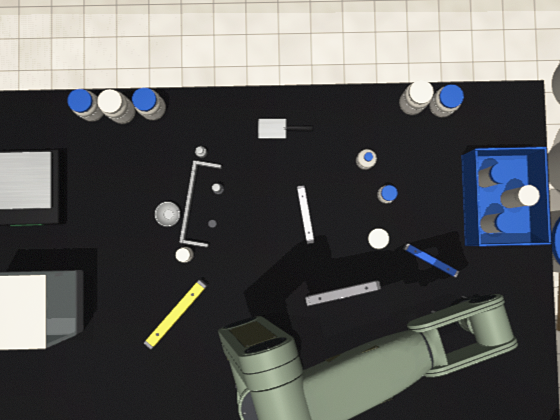

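View pics/scene1.png

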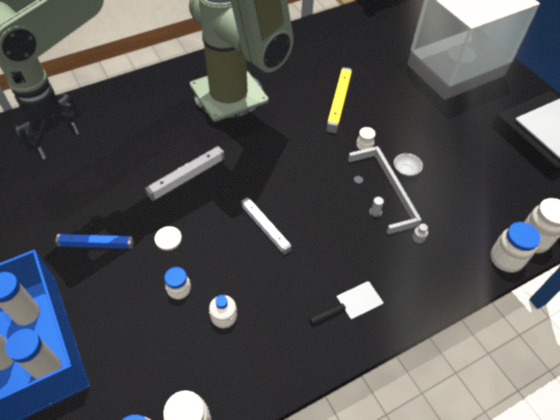

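Candidates in the top view are yellow (175,315), blue (432,260), a larger grey bar (343,293) and a smaller light bar (305,214). By the description the bar at (305,214) should be the rail. The bay spans (180–220, 160–245), with its mouth to the right in the image. The post is at (217,188) and the plug at (212,224).

```bash
python3 - <<'E'
from h import *
d=grab('top'); f=d['frame'][:,:,::-1]
c=np.hstack([cv2.resize(f[140:310,140:340],None,fx=3.5,fy=3.5,interpolation=cv2.INTER_CUBIC)])
cv2.imwrite('pics/crop1.png',c)
for u,v,z in[(305,214,.025),(343,293,.025),(217,192,0),(212,224,0)]: print(u,v,pix2w(d,u,v,z))
# bar blobs by min area rect
g=cv2.cvtColor(f,cv2.COLOR_BGR2GRAY); m=(g>75).astype('uint8')
n,l,s,ce=cv2.connectedComponentsWithStats(m)
for u,v in[(305,214),(343,293)]:
    k=l[v-2:v+3,u-2:u+3].max(); pts=np.argwhere(l==k)[:,::-1].astype(np.float32)
    b=cv2.boxPoints(cv2.minAreaRect(pts)); w=np.array([pix2w(d,*q,.025) for q in b]); print(b.round(1).tolist(),w.round(4).tolist(), np.linalg.norm(w-np.roll(w,1,0),axis=1))
E
```

```text
305 214 [ 0.51307192 -0.13636328  0.025     ]
343 293 [ 0.2555265  -0.25288642  0.025     ]
217 192 [0.59322332 0.15104465 0.        ]
212 224 [0.48813536 0.16903002 0.        ]
[[296.1000061035156, 186.1999969482422], [304.20001220703125, 184.6999969482422], [314.29998779296875, 241.8000030517578], [306.20001220703125, 243.1999969482422]] [[0.6043, -0.1095, 0.025], [0.6085, -0.1361, 0.025], [0.4224, -0.1644, 0.025], [0.4184, -0.1379, 0.025]] [0.18812361 0.02696144 0.18817662 0.02682222]
[[304.5, 296.20001220703125], [378.5, 279.79998779296875], [380.70001220703125, 289.6000061035156], [306.70001220703125, 306.1000061035156]] [[0.2481, -0.1286, 0.025], [0.2953, -0.3687, 0.025], [0.2635, -0.3749, 0.025], [0.2165, -0.1349, 0.025]] [0.03225375 0.24478287 0.03234565 0.24456777]
```

View pics/crop1.png

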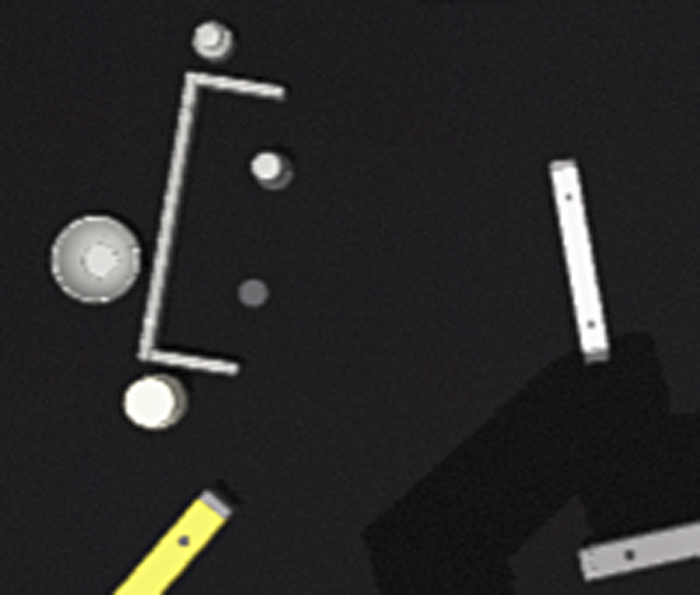

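The crop confirms the choice: a plain light bar with grey end caps, about 190×22 mm, at (305,214). The other bar is 245 mm long. Post is at bay x=+58 (upper in the image), plug at the lower place. Next I fit the bay frame and write the helpers.

```bash
cat >> h.py <<'E'
from scipy.optimize import least_squares
import json,os
if os.path.exists('bay.json'): BX,BY,BT=json.load(open('bay.json'))
def b2w(x,y):  # mm bay -> world m
    c,s=np.cos(BT),np.sin(BT); return np.array([BX+(c*x-s*y)/1e3, BY+(s*x+c*y)/1e3])
def w2b(p):
    c,s=np.cos(BT),np.sin(BT); a,b=(p[0]-BX)*1e3,(p[1]-BY)*1e3; return np.array([c*a+s*b,-s*a+c*b])
def tool():
    s=status.sense(); R=np.array(s['orientation']); p=np.array(s['tool_pos'])
    print('t',round(s['t'],2),'bay',w2b(p).round(1),'z',p[2].round(4),'yaw-in-bay(tool x)',round(np.degrees(np.arctan2(R[1,0],R[0,0])-BT),1),'F',np.round(s['contact_force'],1),'op',round(s['opening'],2)); return p,R
def go(x,y,z,yaw):  # target bay mm, z m, tool-x yaw in bay deg -> shift/turn
    p,R=tool(); w=b2w(x,y); sh=R.T@(np.array([w[0],w[1],z])-p)
    t=np.degrees(np.arctan2(R[1,0],R[0,0])-BT)-yaw; t=(t+180)%360-180
    print('-> shift',sh.round(4),'turn',round(t,1))
E
python3 - <<'E'
from h import *
import h
d=grab('top')
obs=[(-135,90,.03,180,242.6),(135,90,.03,193.7,160.6),(135,0,.03,221.4,165.1),(-135,0,.03,207.7,246.9),(58,0,.05,216,187.1),(-58,0,0,212.3,223.7)]
def res(q):
    h.BX,h.BY,h.BT=q; r=[]
    for x,y,z,u,v in obs: r+=list(w2pix(d,[*b2w(x,y),z])-(u,v))
    return r
o=least_squares(res,[.54,.16,-.16]); print(o.x,np.degrees(o.x[2]),np.round(o.fun,1)); json.dump(list(o.x),open('bay.json','w'))
res(o.x)
print('rail ends bay',w2b([.6064,-.1228]),w2b([.4204,-.1512]))
for n,u,v,z in[('jar',388,194,.065),('bottle',366,158,.085),('lid',378,239,.012),('pot',183,254,.055),('weight',201,151,.05),('yellow tip',205,283,.02)]: print(n,w2b(pix2w(d,u,v,z)).round())
h.tool(); 
from rig import env; print(env.finger_overhang)
E
```

```text
[ 0.5460204   0.15635835 -0.17847093] -10.225631228236447 [-0.2  0.1 -0.  -0.2 -0.3 -0.4 -0.2  0.1  0.4  0.3  0.4  0. ]
rail ends bay [ 108.97813627 -264.00539251] [ -69.02578375 -324.97394551]
jar [ 121. -544.]
bottle [ 221. -455.]
lid [ -23. -542.]
pot [-168.   69.]
weight [166.  68.]
yellow tip [-251.  -10.]
t 0.2 bay [-186.9 -726.2] z 0.2445 yaw-in-bay(tool x) 34.2 F [-0.7  0.2  0.4] op 1.0
0.014
```

```bash
python3 -c "
from h import *
go(35,-340,.10,109)"
```

```text
t 0.2 bay [-186.9 -726.2] z 0.2445 yaw-in-bay(tool x) 34.2 F [-0.7  0.2  0.4] op 1.0
-> shift [ 0.4005 -0.1947  0.1449] turn -74.8
```

Call:
arm_command(motion=[[[0.04,-0.0195,0.0],-7.5],[[0.08,-0.039,0.0],-15],[[0.12,-0.0585,0.01],-22.5],[[0.16,-0.078,0.03],-30],[[0.2,-0.0975,0.05],-37.5],[[0.24,-0.117,0.07],-45],[[0.28,-0.1365,0.09],-52.5],[[0.32,-0.156,0.11],-60],[[0.36,-0.1755,0.13],-67.5],[[0.4,-0.195,0.145],-75]], fingers=-1)

```text
t: 1.2
tool_pos: [0.52, -0.1831, 0.0988]
orientation: [[-0.161, 0.987, -0.001], [0.987, 0.161, 0.001], [0.001, -0.001, -1.0]]
contact_force: [0.1, -1.7, -0.2]
opening: 1.0
```

```bash
python3 -c "
from h import *
go(35,-340,.014,109)
grab('scene','s2.png')"
```

```text
t 1.2 bay [  34.7 -338.7] z 0.0988 yaw-in-bay(tool x) 109.5 F [ 0.1 -1.7 -0.2] op 1.0
-> shift [-0.0014 -0.      0.0848] turn 0.5
```

Call:
arm_command(motion=[[[0,0,0.02],0],[[0,0,0.04],0],[[0,0,0.05],0],[[0,0,0.06],0],[[0,0,0.067],0],[[0,0,0.074],0],[[0,0,0.078],0],[[0,0,0.081],0],[[0,0,0.081],0],[[0,0,0.081],0]])

```text
t: 2.25
tool_pos: [0.52, -0.1852, 0.0196]
orientation: [[-0.155, 0.988, 0.001], [0.988, 0.155, -0.0], [-0.0, 0.001, -1.0]]
contact_force: [-0.1, 1.9, -0.3]
opening: 1.002
```

```bash
python3 -c "
from h import *
tool()
d=grab('scene'); f=d['frame'][:,:,::-1]
u,v=w2pix(d,[.52,-.17,.03]).astype(int); print(u,v)
cv2.imwrite('pics/s3.png',cv2.resize(f[max(v-90,0):v+90,max(u-120,0):u+120],None,fx=3,fy=3,interpolation=cv2.INTER_CUBIC))"
```

```text
t 2.25 bay [  35.  -340.7] z 0.0196 yaw-in-bay(tool x) 109.2 F [-0.1  1.9 -0.3] op 1.0
255 227
```

View pics/s3.png

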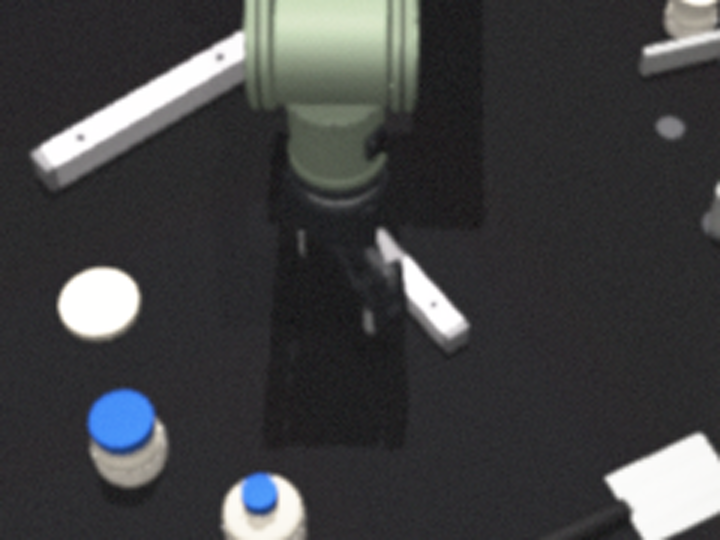

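The picture shows both fingers behind the rail (pads at crop (302,242) and (368,320)), with the rail free in front. I'll lower gently to find the bench.

Call:
arm_command(motion=[[[0,0,0.001],0],[[0,0,0.002],0],[[0,0,0.003],0],[[0,0,0.004],0],[[0,0,0.005],0],[[0,0,0.006],0],[[0,0,0.0065],0],[[0,0,0.007],0],[[0,0,0.007],0],[[0,0,0.007],0]])

```text
t: 3.3
tool_pos: [0.5198, -0.185, 0.0123]
orientation: [[-0.155, 0.988, 0.0], [0.988, 0.155, -0.0], [-0.0, 0.0, -1.0]]
contact_force: [-0.8, 0.6, -0.4]
opening: 1.0
```

Call:
arm_command(motion=[[[0.01,0,0],0],[[0.02,0,0],0],[[0.03,0,0],0],[[0.044,0,0],0],[[0.058,0,0],0],[[0.074,0,0],0],[[0.09,0,0],0],[[0.106,0,0],0],[[0.12,0,0],0],[[0.13,0,0],0]])

```text
t: 4.3
tool_pos: [0.4992, -0.0551, 0.0123]
orientation: [[-0.156, 0.988, -0.0], [0.988, 0.156, -0.0], [0.0, -0.0, -1.0]]
contact_force: [0.7, -1.5, 0.5]
opening: 1.001
```

```bash
python3 -c "
from h import *
tool()
d=grab('scene'); f=d['frame'][:,:,::-1]
w=b2w(-30,-100); u,v=w2pix(d,[*w,.03]).astype(int); print(u,v)
cv2.imwrite('pics/s4.png',cv2.resize(f[v-90:v+90,u-120:u+120],None,fx=3,fy=3,interpolation=cv2.INTER_CUBIC))"
```

```text
t 4.3 bay [  -8.5 -216.4] z 0.0123 yaw-in-bay(tool x) 109.2 F [ 0.7 -1.5  0.5] op 1.0
328 188
```

View pics/s4.png

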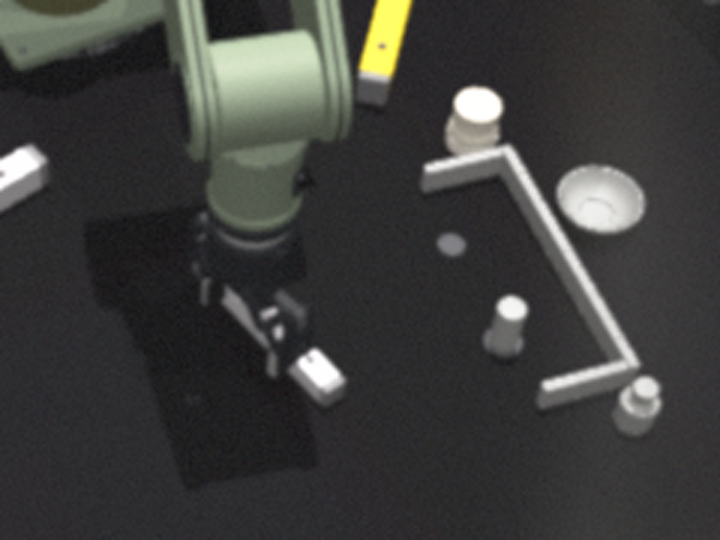

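The rail rides flush ahead of both fingers. Its lead end's top corners are about crop (318,346) and (343,380), with the bay clear ahead.

```bash
python3 -c "
from h import *
d=grab('scene')
for x,y,z in[(318,346,.025),(343,380,.025),(322,392,.025),(297,358,.025)]: print(w2b(pix2w(d,208+x/3,98+y/3,z)).round(1))
th=np.radians(19.2)
for o in(15,20,25):
  c=np.array([-8.5,-216.4])+o*np.array([-np.sin(th),np.cos(th)]); e=c+95*np.array([np.cos(th),np.sin(th)]); print(o,c.round(1),e.round(1))"
```

```text
[  33.3 -165.5]
[  73.2 -157.6]
[  79.3 -179.1]
[  39.7 -187.3]
15 [ -13.4 -202.2] [  76.3 -171. ]
20 [ -15.1 -197.5] [  74.6 -166.3]
25 [ -16.7 -192.8] [  73.  -161.5]
```

Call:
arm_command(motion=[[[0.01,0.001,0],0],[[0.02,0.002,0],0],[[0.032,0.0032,0],0],[[0.044,0.0044,0],0],[[0.057,0.0057,0],0],[[0.07,0.007,0],0],[[0.083,0.0083,0],0],[[0.095,0.0095,0],0],[[0.106,0.0106,0],0],[[0.115,0.0115,0],0]])

```text
t: 5.4
tool_pos: [0.4929, 0.0599, 0.0123]
orientation: [[-0.156, 0.988, -0.0], [0.988, 0.156, -0.0], [-0.0, -0.0, -1.0]]
contact_force: [-0.2, -1.7, 1.2]
opening: 1.0
```

Call:
arm_command(motion=[[[0.006,0.0006,0],-1],[[0.012,0.0012,0],-2.5],[[0.019,0.0019,0],-4],[[0.026,0.0026,0],-5.5],[[0.033,0.0033,0],-7],[[0.04,0.004,0],-8.5],[[0.046,0.0046,0],-9.5],[[0.051,0.0051,0],-10.3],[[0.055,0.0055,0],-11],[[0.058,0.0058,0],-11]])

```text
t: 6.4
tool_pos: [0.4897, 0.1173, 0.0123]
orientation: [[-0.342, 0.94, -0.0], [0.94, 0.342, -0.0], [-0.0, -0.0, -1.0]]
contact_force: [-0.3, -2.3, 2.1]
opening: 0.999
```

```bash
python3 -c "
from h import *
tool()
d=grab('scene'); f=d['frame'][:,:,::-1]
w=b2w(-20,0); u,v=w2pix(d,[*w,.03]).astype(int); print(u,v)
cv2.imwrite('pics/s5.png',cv2.resize(f[v-90:v+90,u-120:u+120],None,fx=3,fy=3,interpolation=cv2.INTER_CUBIC))"
```

```text
t 6.4 bay [-48.5 -48.4] z 0.0123 yaw-in-bay(tool x) 120.2 F [-0.3 -2.3  2.1] op 1.0
364 182
```

View pics/s5.png

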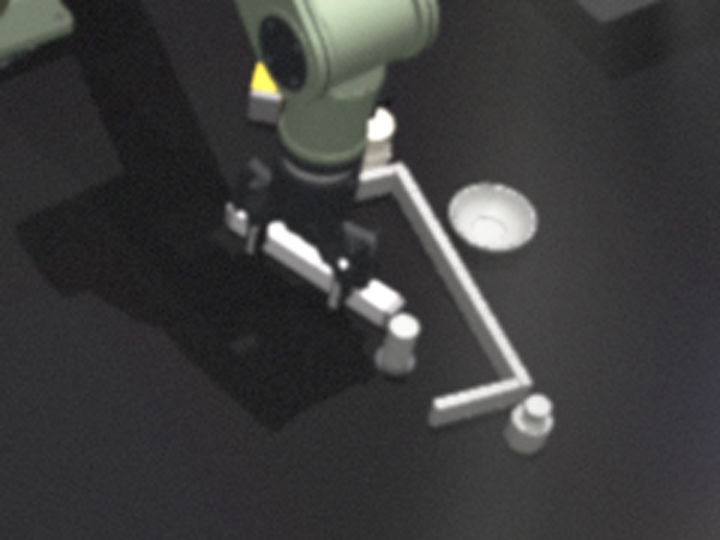

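Rail is flush against both fingers. The lead end is at crop (405,300)/(388,313), just left of the post and entering the bay; the tail is at (230,215).

```bash
python3 -c "
from h import *
d=grab('scene')
for x,y,z in[(405,300,.025),(387,314,.025),(389,327,0),(226,205,.025)]: print(w2b(pix2w(d,244+x/3,92+y/3,z)).round(1))
"
```

```text
[20.  26.6]
[29.6  4.6]
[27.6 12.1]
[-133.7  -86.7]
```

Call:
arm_command(motion=[[[0.002,0,0],0],[[0.003,0,0],0],[[0.0,0,0],0],[[-0.01,0,0],0],[[-0.022,0,0],0],[[-0.03,0,0],0],[[-0.03,0,-0.02],0],[[-0.03,0,-0.05],0],[[-0.03,0,-0.08],0],[[-0.03,0,-0.09],0]])

```text
t: 7.5
tool_pos: [0.5027, 0.088, 0.1055]
orientation: [[-0.34, 0.94, 0.006], [0.94, 0.34, 0.0], [-0.002, 0.006, -1.0]]
contact_force: [1.1, -1.3, 0.8]
opening: 1.0
```

```bash
python3 -c "
from h import *
go(-171,-95,.07,30)"
```

```text
t 7.5 bay [-30.5 -74.9] z 0.1055 yaw-in-bay(tool x) 120.1 F [ 1.1 -1.3  0.8] op 1.0
-> shift [ 0.0532 -0.1319  0.0346] turn 90.1
```

Call:
arm_command(motion=[[[0.005,-0.013,0],8.5],[[0.01,-0.026,0],17],[[0.016,-0.04,0],25.5],[[0.021,-0.053,0],34],[[0.027,-0.066,0.0],42.5],[[0.032,-0.079,0.0],51],[[0.037,-0.092,0.005],59.5],[[0.043,-0.106,0.01],68],[[0.048,-0.119,0.02],76.5],[[0.053,-0.132,0.02],85]], fingers=1)

```text
t: 8.5
tool_pos: [0.3557, 0.0932, 0.0806]
orientation: [[0.91, 0.415, -0.004], [0.415, -0.91, -0.0], [-0.003, -0.002, -1.0]]
contact_force: [1.2, -0.4, 0.0]
opening: 0.002
```

```bash
python3 -c "
from h import *
go(-171,-95,.07,30)
d=grab('top'); f=d['frame'][:,:,::-1]
u,v=w2pix(d,[*b2w(-30,-10),.03]).astype(int); print(u,v)
cv2.imwrite('pics/t6.png',cv2.resize(f[v-60:v+60,u-80:u+80],None,fx=5,fy=5,interpolation=cv2.INTER_CUBIC))"
```

```text
t 8.5 bay [-176.1  -95.9] z 0.0806 yaw-in-bay(tool x) 34.8 F [ 1.2 -0.4  0. ] op 0.0
-> shift [0.0047 0.0021 0.0106] turn 4.8
215 215
```

View pics/t6.png

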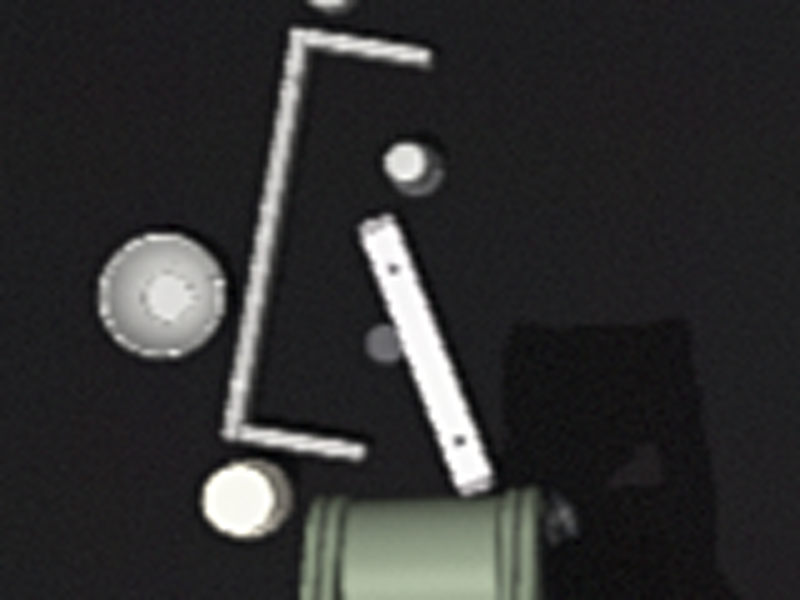

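The rail lies at lead end (376,222), tail (476,487), with axis holes at (393,268) and (459,440). The post is clear of it, and the gripper is behind the tail.

```bash
python3 -c "
from h import *
d=grab('top')
P=[w2b(pix2w(d,135+x/5,155+y/5,.025)) for x,y in[(376,222),(476,488),(393,268),(459,440)]]
for p in P: print(p.round(1))
for a,b in((P[0],P[1]),(P[2],P[3])): q=a-b; print(np.linalg.norm(q),np.degrees(np.arctan2(q[1],q[0])),((a+b)/2).round(1))
"
```

```text
[18.4 17.2]
[-141.4  -74.6]
[-9.4  1.4]
[-112.6  -58.8]
184.32957598365553 29.87188100929556 [-61.5 -28.7]
119.5056684340664 30.25901214841872 [-61.  -28.7]
```

```bash
python3 -c "
from h import *
go(-174,-94.4,.020,30)"
```

```text
t 8.6 bay [-176.7  -95.9] z 0.0809 yaw-in-bay(tool x) 35.2 F [-0.5 -0.3 -0.1] op 0.0
-> shift [0.0033 0.0004 0.0609] turn 5.2
```

Call:
arm_command(motion=[[[0.003,0,0],5],[[0.003,0,0.01],5],[[0.003,0,0.025],5],[[0.003,0,0.038],5],[[0.003,0,0.046],5],[[0.003,0,0.053],5],[[0.003,0,0.058],5],[[0.003,0,0.06],5],[[0.003,0,0.06],5],[[0.003,0,0.06],5]])

```text
t: 9.6
tool_pos: [0.361, 0.0949, 0.0226]
orientation: [[0.94, 0.341, 0.001], [0.341, -0.94, 0.0], [0.001, 0.0, -1.0]]
contact_force: [0.2, -0.1, 0.5]
opening: 0.002
```

```bash
python3 -c "
from h import *
go(-174,-94.4,.020,30)"
```

```text
t 9.6 bay [-171.2  -93.4] z 0.0226 yaw-in-bay(tool x) 30.2 F [ 0.2 -0.1  0.5] op 0.0
-> shift [-0.003  -0.0005  0.0026] turn 0.2
```

Call:
arm_command(motion=[[[0.008,0,0],0],[[0.016,0,0],0],[[0.022,0,0],0],[[0.028,0,0],0],[[0.034,0,0],0],[[0.041,0,0],0],[[0.048,0,0],0],[[0.055,0,0],0],[[0.061,0,0],0],[[0.065,0,0],0]])

```text
t: 10.6
tool_pos: [0.4224, 0.1172, 0.0223]
orientation: [[0.94, 0.341, 0.0], [0.341, -0.94, 0.0], [0.0, 0.0, -1.0]]
contact_force: [-2.0, -1.2, 2.2]
opening: -0.002
```

```bash
python3 -c "
from h import *
tool()
d=grab('top'); f=d['frame'][:,:,::-1]
cv2.imwrite('pics/t7.png',cv2.resize(f[155:275,135:295],None,fx=5,fy=5,interpolation=cv2.INTER_CUBIC))"
```

```text
t 10.6 bay [-114.7  -60.5] z 0.0223 yaw-in-bay(tool x) 30.2 F [-2.  -1.2  2.2] op -0.0
```

View pics/t7.png

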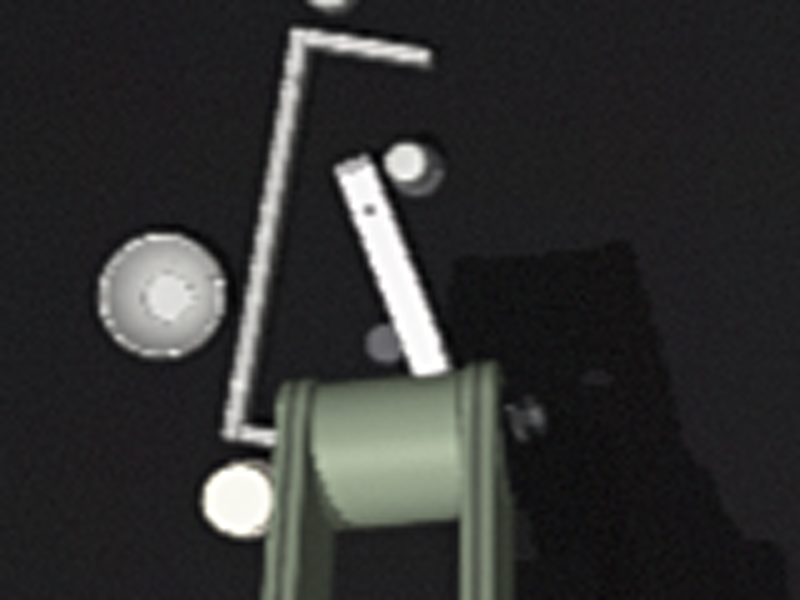

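The rail slid along its axis: hole now at (370,210), lead end at (353,163), centreline at (430,372), and still clear of the post.

```bash
python3 -c "
from h import *
d=grab('top')
P=[w2b(pix2w(d,135+x/5,155+y/5,.025)) for x,y in[(353,163),(370,210),(430,372)]]
for p in P: print(p.round(1))
q=P[1]-P[2]; print(np.degrees(np.arctan2(q[1],q[0])))
"
```

```text
[54.  38.2]
[25.5 22.3]
[-72.2 -33.2]
29.59531195936835
```

Call:
arm_command(motion=[[[0.004,0,0],0],[[0.009,0,0],0],[[0.014,0,0],0],[[0.019,0,0],0],[[0.025,0,0],0],[[0.03,0,0],0],[[0.035,0,0],0],[[0.039,0,0],0],[[0.042,0,0],0],[[0.044,0,0],0]])

```text
t: 11.7
tool_pos: [0.4633, 0.1321, 0.0223]
orientation: [[0.94, 0.341, -0.0], [0.341, -0.94, -0.0], [-0.0, -0.0, -1.0]]
contact_force: [-2.2, -0.3, 1.4]
opening: -0.001
```

Call:
arm_command(motion=[[[-0.005,0,0],0],[[-0.012,0,0],0],[[-0.02,0,0],0],[[-0.03,0,0],0],[[-0.03,0,-0.02],0],[[-0.03,0,-0.05],0],[[-0.03,0,-0.07],0],[[-0.05,0.02,-0.07],0],[[-0.08,0.05,-0.07],-5],[[-0.09,0.07,-0.07],-10]])

```text
t: 12.7
tool_pos: [0.3992, 0.0344, 0.0918]
orientation: [[0.865, 0.502, -0.002], [0.502, -0.865, -0.0], [-0.002, -0.001, -1.0]]
contact_force: [-1.2, 0.4, -0.3]
opening: -0.0
```

```bash
python3 -c "
from h import *
tool()
d=grab('top'); f=d['frame'][:,:,::-1]
cv2.imwrite('pics/t8.png',cv2.resize(f[155:275,135:295],None,fx=5,fy=5,interpolation=cv2.INTER_CUBIC))"
```

```text
t 12.7 bay [-122.8 -146.1] z 0.0918 yaw-in-bay(tool x) 40.4 F [-1.2  0.4 -0.3] op -0.0
```

View pics/t8.png

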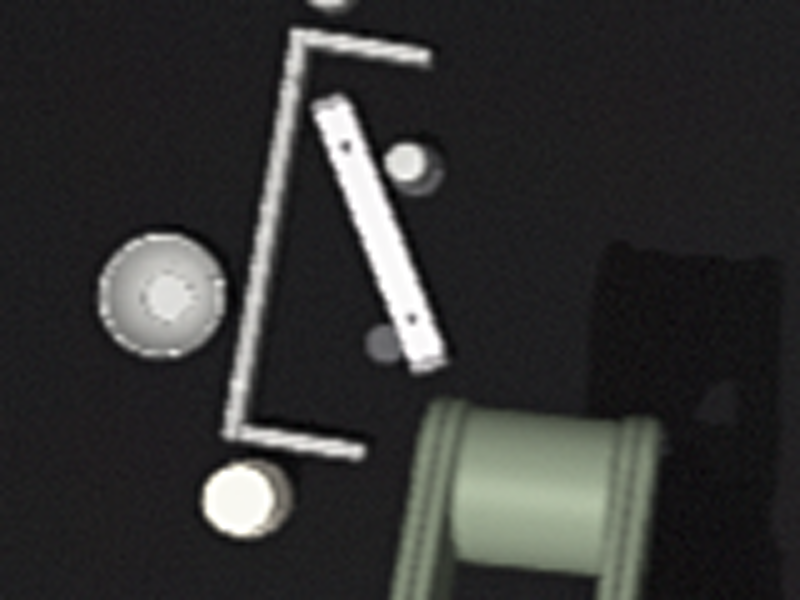

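The lead end is at (331,103), behind the post, and the tail at (428,364) is still in front of the mouth. The holes are at (346,146) and (411,318).

```bash
python3 -c "
from h import *
d=grab('top')
P=[w2b(pix2w(d,135+x/5,155+y/5,.025)) for x,y in[(331,103),(428,364),(346,146),(411,318)]]
for p in P: print(p.round(1))
for a,b in((P[0],P[1]),(P[2],P[3])): q=a-b; print(np.linalg.norm(q),np.degrees(np.arctan2(q[1],q[0])),((a+b)/2).round(1))
"
```

```text
[90.4 58.7]
[-67.3 -31. ]
[64.2 44.5]
[-39.6 -15.3]
181.37394171355947 29.658451072624164 [11.6 13.8]
119.78003586411506 29.970906994740336 [12.3 14.6]
```

```bash
python3 -c "
from h import *
go(10.5,-38.6,.08,120)"
```

```text
t 12.8 bay [-121.1 -146.4] z 0.0922 yaw-in-bay(tool x) 40.0 F [-0.2  1.1 -0.3] op -0.0
-> shift [0.1701 0.0019 0.0121] turn -80.0
```

Call:
arm_command(motion=[[[0.017,0,0],-8],[[0.034,0,0],-16],[[0.051,0,0],-24],[[0.068,0.001,0],-32],[[0.085,0.001,0],-40],[[0.102,0.001,0],-48],[[0.119,0.001,0],-56],[[0.136,0.002,0],-64],[[0.153,0.002,0],-72],[[0.17,0.002,0],-80]], fingers=0)

```text
t: 13.8
tool_pos: [0.5507, 0.1201, 0.0919]
orientation: [[-0.345, 0.938, -0.001], [0.938, 0.345, 0.001], [0.001, -0.0, -1.0]]
contact_force: [-0.4, 0.3, 0.2]
opening: 0.502
```

```bash
python3 -c "
from h import *
go(10.5,-38.6,.018,120)"
```

```text
t 13.8 bay [ 11.  -34.9] z 0.0919 yaw-in-bay(tool x) 120.4 F [-0.4  0.3  0.2] op 0.5
-> shift [-0.003  -0.0023  0.0739] turn 0.4
```

Call:
arm_command(motion=[[[-0.003,-0.002,0.01],0],[[-0.003,-0.002,0.025],0],[[-0.003,-0.002,0.04],0],[[-0.003,-0.002,0.052],0],[[-0.003,-0.002,0.06],0],[[-0.003,-0.002,0.066],0],[[-0.003,-0.002,0.07],0],[[-0.003,-0.002,0.073],0],[[-0.003,-0.002,0.073],0],[[-0.003,-0.002,0.073],0]])

```text
t: 14.8
tool_pos: [0.5502, 0.1152, 0.0197]
orientation: [[-0.341, 0.94, 0.001], [0.94, 0.341, 0.0], [-0.0, 0.001, -1.0]]
contact_force: [0.1, 0.5, 0.9]
opening: 0.502
```

```bash
python3 - <<'E'
from h import *
p,R=tool(); y0=np.degrees(np.arctan2(R[1,0],R[0,0])-BT)
def tgt(th,off,L=np.array([94.4,61.9])):
    t=np.radians(th); a=np.array([np.cos(t),np.sin(t)]); n=np.array([-a[1],a[0]]); return L-95*a-28*a-off*n
for th,off in[(30,30),(30,18),(27,18),(24,18),(21,18),(18,18),(15,18),(12,18),(9,18),(6,18),(3,18),(0,18),(0,11)]:
    b=tgt(th,off); w=b2w(*b); sh=R.T@(np.array([*w,p[2]])-p); print(th,off,b.round(1),sh.round(3)[:2],round(y0-90-th,1))
E
```

```text
t 14.8 bay [ 11.4 -39.8] z 0.0197 yaw-in-bay(tool x) 120.2 F [0.1 0.5 0.9] op 0.5
30 30 [  2.9 -25.6] [ 0.017 -0.   ] 0.2
30 18 [ -3.1 -15.2] [ 0.029 -0.   ] 0.2
27 18 [ -7. -10.] [ 0.035 -0.001] 3.2
24 18 [-10.6  -4.6] [ 0.042 -0.001] 6.2
21 18 [-14.   1.] [ 0.048 -0.001] 9.2
18 18 [-17.    6.8] [ 0.055 -0.001] 12.2
15 18 [-19.8  12.7] [ 0.061 -0.001] 15.2
12 18 [-22.2  18.7] [0.067 0.   ] 18.2
9 18 [-24.3  24.9] [0.074 0.002] 21.2
6 18 [-26.   31.1] [0.08  0.003] 24.2
3 18 [-27.5  37.5] [0.086 0.005] 27.2
0 18 [-28.6  43.9] [0.092 0.007] 30.2
0 11 [-28.6  50.9] [0.099 0.011] 30.2
```

Call:
arm_command(motion=[[[0.01,0,0],0],[[0.02,0,0],0],[[0.026,0,0],0],[[0.031,0,0],1],[[0.035,-0.001,0],3],[[0.042,-0.001,0],6],[[0.048,-0.001,0],9],[[0.055,-0.001,0],12],[[0.061,-0.001,0],15],[[0.067,0,0],18]])

```text
t: 15.8
tool_pos: [0.5266, 0.1784, 0.0194]
orientation: [[-0.032, 1.0, -0.0], [1.0, 0.032, -0.001], [-0.001, -0.0, -1.0]]
contact_force: [-0.9, -1.6, 0.3]
opening: 0.499
```

```bash
python3 -c "
from h import *
tool()
d=grab('scene'); f=d['frame'][:,:,::-1]
cv2.imwrite('pics/s9.png',cv2.resize(f[100:260,300:500],None,fx=3.5,fy=3.5,interpolation=cv2.INTER_CUBIC))"
```

```text
t 15.8 bay [-23.   18.3] z 0.0194 yaw-in-bay(tool x) 102.0 F [-0.9 -1.6  0.3] op 0.5
```

View pics/s9.png

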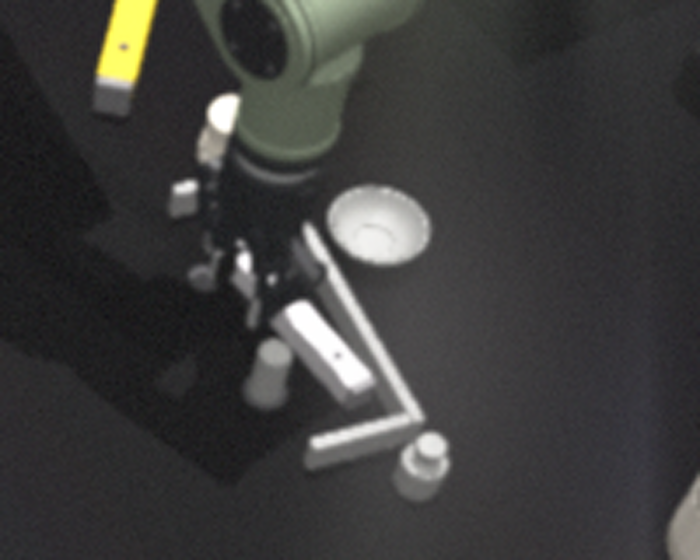

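The rail has swung in behind the post with lead end at (360,388), tracking both fingers. I continue turning to 0° and then push straight back.

Call:
arm_command(motion=[[[0.005,0,0],2],[[0.01,0,0],4.5],[[0.015,0,0],7],[[0.02,0,0],9.5],[[0.025,0,0],11.5],[[0.027,0,0],12],[[0.029,0,0],12],[[0.031,0.001,0],12],[[0.032,0.001,0],12],[[0.033,0.001,0],12]])

```text
t: 16.85
tool_pos: [0.5269, 0.2108, 0.0192]
orientation: [[0.174, 0.985, 0.0], [0.985, -0.174, -0.001], [-0.001, 0.0, -1.0]]
contact_force: [0.0, -4.8, 1.2]
opening: 0.498
```

```bash
python3 -c "
from h import *
tool()"
```

```text
t 16.85 bay [-28.5  50.2] z 0.0192 yaw-in-bay(tool x) 90.2 F [ 0.  -4.8  1.2] op 0.5
```

Call:
arm_command(motion=[[[0.001,0,0],0],[[0.002,0,0],0],[[0.003,0,0],0],[[0.003,0,0],0],[[-0.005,0,0],0],[[-0.015,0,0],0],[[-0.025,0,0],0],[[-0.025,0,-0.02],0],[[-0.025,0,-0.05],0],[[-0.025,0,-0.08],0]])

```text
t: 17.85
tool_pos: [0.5216, 0.186, 0.0995]
orientation: [[0.175, 0.985, -0.002], [0.985, -0.175, 0.0], [-0.0, -0.002, -1.0]]
contact_force: [0.3, 0.4, -0.6]
opening: 0.498
```

Call:
arm_command(motion=[[[-0.03,0,0],0],[[-0.06,0,0],0],[[-0.09,0,0],0],[[-0.12,0,0],0],[[-0.15,0,0],0],[[-0.18,0,0],0],[[-0.2,0,0],0],[[-0.2,0,0],0],[[-0.2,0,0],0],[[-0.2,0,0],0]])

```text
t: 18.85
tool_pos: [0.4875, -0.0097, 0.0993]
orientation: [[0.174, 0.985, 0.0], [0.985, -0.174, 0.001], [0.001, 0.0, -1.0]]
contact_force: [-0.0, 0.0, -0.4]
opening: 0.503
```

```bash
python3 -c "
from h import *
tool()
d=grab('top'); f=d['frame'][:,:,::-1]
cv2.imwrite('pics/t10.png',cv2.resize(f[145:265,135:295],None,fx=5,fy=5,interpolation=cv2.INTER_CUBIC))
for x,y in((-95,69),(95,69)): print((w2pix(d,[*b2w(x,y),.025])-(135,145))*5)"
```

```text
t 18.85 bay [ -28.1 -173.8] z 0.0993 yaw-in-bay(tool x) 90.2 F [-0.   0.  -0.4] op 0.5
[268.14655962 432.29160591]
[316.53864261 143.52111783]
```

View pics/t10.png

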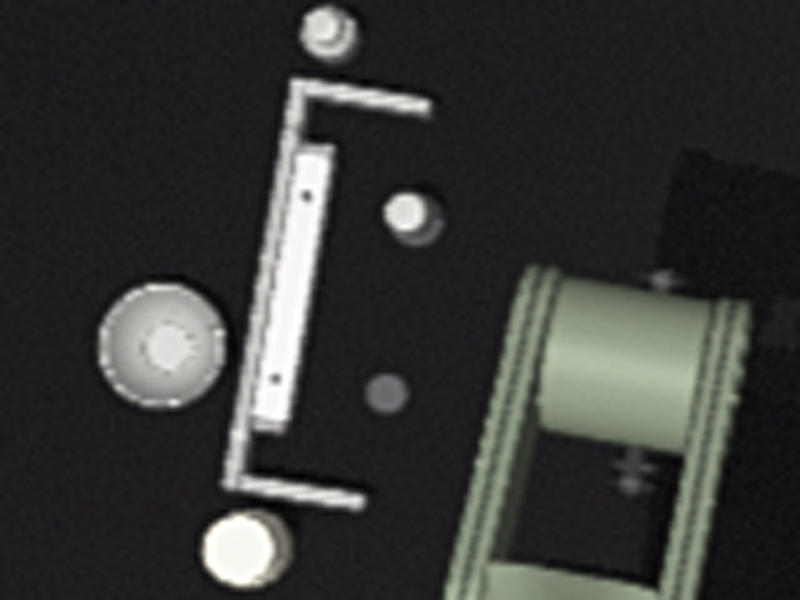

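The rail lies along the back wall, with end centres at about (316,147) and (271,428) against a predicted (317,144) and (268,432). The bystanders look unmoved. I check the holes, then hand in.

```bash
python3 -c "
from h import *
d=grab('top')
P=[w2b(pix2w(d,135+x/5,145+y/5,.025)) for x,y in[(307,196),(276,379),(316,147),(271,428)]]
for p in P: print(p.round(1))
if all(62<p[1]<74 for p in P): print(env.hand_in())
"
```

```text
[60.2 69.5]
[-60.2  69.7]
[92.7 69. ]
[-92.   67.6]
the job is handed in; nothing more can be done
None
```

The rail is stowed: in the last top view it lies flat along the bay's back wall with both ends inside, and I handed the job in at about 19 s of the 72 s allowed. No verdict came back.

**What I did:**
- I pushed the rail broadside with the open fingertips, turning it to about 30° to the mouth.
- I then pushed it lengthwise by its tail with the fingers shut, until one end was behind the post.
- Finally I swung the other end in with half-open fingers and pressed the rail back against the wall.

**Halfway check (criterion 1):** the leading end was at bay y of about 62 mm and the tail at about -33 mm, so one end was in while the other was still outside.

**Final check:**
- The rail's end points measured about 69 and 68 mm in bay y and its holes about 70 mm. Lying against the wall it would be at 69 mm; the allowed range is 59 to 76.5 mm.
- The ends measured about ±92 mm in bay x, where ±95 mm is expected, which fits pixel error.
- The pot, weight and dish looked unmoved, but I did not measure them. The jar, lid, spatula and bottle were outside that last crop, and the arm did not touch down near them.
- The gripper was well clear of everything, at 0.10 m height and about 24 cm in front of the rail. Wrist force readings at the end of each move stayed at about 5 N or less.

No check failed or disagreed beyond those 2–3 mm of measuring error.

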